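# Clamp a toy-truck chassis in the drilling jig

### The job

Get the toy-truck chassis ready for drilling: lay the blank with the single tongue into the nest of the drilling jig, tongue in its slot and sitting level on the spring ejector, and let go of it; then swing the hinged leaf down over it and press until the blank is driven fully home and the spring catch has snapped over the leaf. If the leaf stands in the way of loading, swing it back first. Leave the other two blanks, the glue bottle and the stack of boards where they are.

Things in the scene. Friction and masses are not known exactly. Their poses are not given: they have to be found in the camera images.
- chassis: The blank to load: bare pine, 32 mm thick, lying flat; from above a 110 x 46 mm rectangle with one centred tongue, 22 mm wide, 35 mm long, on a short end. 0.08 to 0.16 kg. Origin: centre of the underside of the 110 x 46 rectangle. x runs lengthwise to the tongue (its tip at x = +90 mm, the other end at -55 mm), y across, z up.
- tongue_tip (a point): Middle of the end face of the chassis' tongue, 90 mm along x from the chassis' origin and 16 mm above its underside.
- jig: Drilling jig bolted to the bench: plywood base 110 mm wide, 18 mm thick, nest of dark hardwood blocks, aluminium leaf, steel catch. Origin: on the bench under the nest's centre. x runs along the jig from the hinge to the catch (base from x -135 to +150 mm), z up. The chassis belongs with its origin over the jig's origin and its x along the jig's x (tongue towards the catch).
- nest (a point): Nest centre, on top of the raised ejector plate, 34 mm above the bench, axes as the jig's: here the blank's underside centre rests when laid in; driven home it is 7 to 8 mm lower. 1.5 mm clear on every side; steel lead-ins flare out from 42 to 54 mm above the bench (catch a blank up to 7 mm off). Beside the long sides the middle 50 mm (x -25 to +25) is free of blocks, for the fingers.
- leaf (a joint): Hinged leaf: bar 220 mm long from the hinge, 44 wide, 8 thick, rubber pad beneath. Angle in rad: 0 shut and level, grows as it opens, 1.57 upright, 1.65 at its stop; held by the catch 0 to 0.012. The hinge is stiff (0.45 N m) and stays where left; starts at 0.5 to 1.6. Below about 1.35 it bars loading from straight above. The last 0.08 rad over a blank need up to about 15 N at the knob.
- leaf_knob (a point): Centre of the 32 mm black ball knob on a stem on the leaf's top. It can be pinched from above, fingers closing across the jig; it turns between the pads as the leaf swings. Leaf shut: jig x +78 mm, y 0, 104 mm above the bench. It lies 183 mm along the leaf from the hinge axis and 34 mm above the leaf's mid-plane; the leaf goes on 41 mm past it (upright, its tip is 295 mm up).
- leaf_hinge (a point): Middle of the leaf's hinge axis, which is parallel to the jig's y: at jig x -105 mm, 70 mm above the bench.
- catch (a joint): Spring catch at the jig's end (jig x 110 to 145 mm, up to 98 mm above the bench, 32 mm wide): upright steel hook, nose towards the hinge. Angle in rad: 0 upright at rest, grows as it is pushed outwards, to 0.35. The roller at the leaf's end pushes it aside to about 0.16 on the way down; then it snaps back to under 0.03 over the roller.
- ejector (a joint): Spring ejector plate in the nest's floor, 60 x 30 mm: travel in m, 0 raised, 0.008 fully down. It takes about 8 N to start and 13 N at the bottom, so the blank alone does not push it down.
- carry_board: Plywood board lying on the bench under the three blanks, fixed, 210 x 330 x 9 mm; origin at the centre of its underside.
- fork_blank: Bystander: pine blank 110 x 46 x 32 mm with a forked end, two prongs 12 mm wide and 35 mm long towards its x. Origin like the chassis'.
- plain_blank: Bystander: plain rectangular pine blank 145 (x) x 46 x 32 mm; origin at the centre of its underside.
- glue: Bystander: upright white glue bottle, 60 mm diameter, 190 mm high; origin at the centre of its foot.
- boards: Bystander: stack of five pine boards, about 200 x 90 mm and 70 mm high; origin at the centre of its underside.

How it is judged (in metres and radians):
On the way:
1. the chassis lies in the nest on the ejector, the right way round, level, and let go of (x of chassis in the frame of jig between -0.003 and 0.003 m and y of chassis in the frame of jig between -0.003 and 0.003 m and angle between the x axis of chassis and the x axis of jig, either way round below 0.06 rad and x of tongue_tip in the frame of jig above 0.08 m and z of chassis in the frame of jig between 0.031 and 0.0365 m and angle between chassis's own z axis and vertical below 0.06 rad and contact force between the fingers and chassis below 0.3 N), for 0.2 s.
At the end, for the whole second after the job is handed in: Chassis at rest in the nest within 3 mm, tongue in its slot, level, driven home (underside at most 28.5 mm above the bench); leaf under 0.025 rad and catch sprung back under 0.04 rad; the four bystanders within 20 mm of their starts; robot clear (x of chassis in the frame of jig between -0.003 and 0.003 m and y of chassis in the frame of jig between -0.003 and 0.003 m and angle between the x axis of chassis and the x axis of jig, either way round below 0.06 rad and x of tongue_tip in the frame of jig above 0.08 m and z of chassis in the frame of jig below 0.0285 m and angle between chassis's own z axis and vertical below 0.04 rad and value of joint leaf below 0.025 rad and value of joint catch below 0.04 rad and linear speed of chassis below 0.02 m/s and distance of each of fork_blank, plain_blank, glue, boards from where it was at the start of the episode below 0.02 m); the robot touches nothing.
It fails at once if a bystander (fork blank, plain blank, glue bottle or board stack) is moved by more than 20 mm or tipped (distance of any of fork_blank, plain_blank, glue, boards from where it was at the start of the episode above 0.02 m or angle between any of fork_blank, plain_blank, glue, boards's own z axis and vertical above 0.3 rad).
It also fails if it takes over 64 s, if anything falls off the work surface, if the arm or the gripper's body presses on something with over 40 N, if the wrist force passes 120 N, or if a joint passes its speed limit or range.

### The arm

A 6-joint arm with a two-finger parallel gripper is mounted at the origin on the work surface. World frame = base frame: x ahead of the robot, y to its left, z up, the work surface at z = 0. Lengths are in mm, angles in rad, forces in N, time in s.
With the tool pointing down it reaches from about 325 to 850 mm from the base axis. Payload 15.5 kg.
Tool frame: the origin (TCP) lies on the mounting face of the last link; the fingertips stand 191 mm ahead of it and the grasp point (between the pads) lies bot.grip_point_offset ahead of it (bot.grip_point_offset is the distance from the TCP to the grasp point, in mm); z points along the fingers, y is the line along which they close (so a half turn about z gives the same grasp; the last joint's range is limited). The gripper opens to 91 mm and grips with 3 to 60 N. Pads are 32 mm wide; open, the fingers measure 118 mm over their backs; the gripper's body (76 mm by 178 mm) begins 60 mm behind the grasp point.
Start: joints at [1.036, 0.494, 1.345, -0, 1.302, -0.096], TCP at [266.095, 565.528, 404.715] pointing down, gripper open.
Joint ranges: [-2.91, 2.91], [-0.82, 2.16], [0.22, 2.67], [-1.22, 4.37], [0.12, 2.79], [-3.08, 3.08]. Speed limits (rad/s): [1.89, 1.89, 2.57, 3.01, 3.01, 3.01].

### API

Orientations are given as a 3x3 rotation matrix whose columns are the frame's x, y, z axes.
In Python, from rig import bot, cams gives the robot as it stands (bot), with the cameras (cams).
- The arm moves only by the tool hand_motion, called after "Request:" as name(argument=value, ...) on one line, values as JSON. Schema: {"type":"object","properties":{"ticks":{"type":"array","items":{"type":"number"},"minItems":7,"maxItems":70},"force":{"type":"number"},"only":{"type":"string"},"quiet":{"type":"boolean"},"lines":{"type":"string"}},"required":["ticks"],"additionalProperties":false}. ticks is one flat list of numbers that holds 1 to 10 rows one after another, with no inner brackets; each row has 7 numbers: dx, dy, dz in units of 5 mm, then a rotation vector rx, ry, rz in units of 0.1 rad, then the finger opening in mm; each row is the pose to reach, as a shift and turn from the pose commanded when the call began, along the tool's axes at that moment; what a row does not reach only later rows make up. A row lasts 1/12 s, in which the tool goes at most 41.7 mm and 0.125 rad, less where a joint would pass 70% of its speed; a pose out of reach is approached as far as the arm can. The fingers move at their own pace and stop on an object; force is the grip in N (left out, the last holds). Time passes only in rows, so rows that do not move let the fingers close. The tool returns the time, the measured TCP pose, the force, the opening and the grip force at its end. only (a regular expression) keeps the lines of the reply that match it, lines (a string "A,B") keeps lines A to B, and quiet returns only ok. Input that does not fit is refused with a message, and nothing moves.
- bot.observe(): the state, without advancing time (a new reading comes with each control period).
- cams.capture(name): name is "scene" or "side" or "wrist"; returns a dict with "image" (384x512x3 uint8, red, green, blue), "mtx" (3x3 intrinsics, pixels), "rvec" (rotation vector, rad) and "tvec" (3), from world to camera coordinates, as OpenCV has them; the wrist camera has in their place "T_tool_cam" (4x4, takes a point from camera to tool coordinates, whose origin is the TCP and whose axes are the flange's). Camera axes: x right, y down, z forward; pixel columns grow to the right and rows downward; lengths in mm; the calibration is good to about 2 mm. A picture is of the moment at which its call begins: read the wrist's pose just before it. There is no depth.
- bot.sign_off(): hands the job in; it is judged then, once.
The state is a dict: "time_s": time; "joint_pos": joint angles; "dq": joint speeds; "effort": joint torques, N m; "ee_pos": TCP position; "eef_rot": TCP orientation; "contact_force": force on the tool from outside, world axes, zero at the start; "ft_torque": the same for the moment, N m; "opening": finger opening in mm; "grip_force": force on a finger pad.
Only numpy, scipy, OpenCV 4.12 (cv2) and the standard library are available. Lean on these libraries where they do the work, as an engineer would, in place of code of your own. Each camera call takes 0.05 s, during which the arm holds its last target. There are 200 camera calls.

## Working session

There is one attempt and no reset: what is moved stays moved. The work goes in short steps, Python scripts to look and compute and a tool call to move; the robot and the scene stay as the last step left them, time stands still between calls to the robot, and variables do not carry over. Pictures are saved under pics/ and viewed, at most 10 in all, crops included, and the job is handed in when it is done.

```bash
ls; mkdir -p pics; cat > h.py <<'E'
import numpy as np, cv2
from rig import bot, cams
def cam(n):
    s=bot.observe(); c=cams.capture(n); K=np.array(c["mtx"],float)
    if n=="wrist":
        T=np.array(c["T_tool_cam"]); R=np.array(s["eef_rot"]); p=np.array(s["ee_pos"])
        Rw=R@T[:3,:3]; o=R@T[:3,3]+p
    else:
        Rc=cv2.Rodrigues(np.array(c["rvec"],float))[0]; Rw=Rc.T; o=-Rc.T@np.array(c["tvec"],float).ravel()
    return dict(im=c["image"][:,:,::-1].copy(),K=K,R=Rw,o=o)
def ray(c,uv):
    d=c["R"]@np.linalg.inv(c["K"])@np.array([uv[0],uv[1],1.]); return d/np.linalg.norm(d)
def onz(c,uv,z):
    d=ray(c,uv); return c["o"]+d*(z-c["o"][2])/d[2]
def proj(c,P):
    q=c["K"]@(c["R"].T@(np.array(P,float)-c["o"])); return q[:2]/q[2]
def tri(c1,u1,c2,u2):
    A=[];b=[]
    for c,u in((c1,u1),(c2,u2)):
        d=ray(c,u);M=np.eye(3)-np.outer(d,d);A.append(M);b.append(M@c["o"])
    return np.linalg.solve(sum(A),sum(b))
E
python3 - <<'E'
from h import *
import pickle
D={}
for n in("scene","side","wrist"):
    D[n]=cam(n); print(n,D[n]["o"].round(),D[n]["R"][:,2].round(2))
pickle.dump(D,open("d0.pkl","wb"))
cv2.imwrite("pics/scene0.png",cv2.resize(D["scene"]["im"],(768,576),interpolation=cv2.INTER_CUBIC)); cv2.imwrite("pics/side0.png",cv2.resize(D["side"]["im"],(768,576),interpolation=cv2.INTER_CUBIC)); cv2.imwrite("pics/wrist0.png",D["wrist"]["im"])
s=bot.observe();print(bot.grip_point_offset,s["time_s"],s["opening"],np.array(s["eef_rot"]).round(3))
E
```

```text
pics
rig.py
scene [1313.  -41.  865.] [-0.67  0.04 -0.74]
side [ 137. -672. 1049.] [ 0.37  0.55 -0.75]
wrist [201. 596. 385.] [ 0.23 -0.11 -0.97]
172.0 0.15 91.24934532866052 [[-0.905  0.426 -0.001]
 [ 0.426  0.905 -0.001]
 [ 0.    -0.001 -1.   ]]
```

View pics/scene0.png

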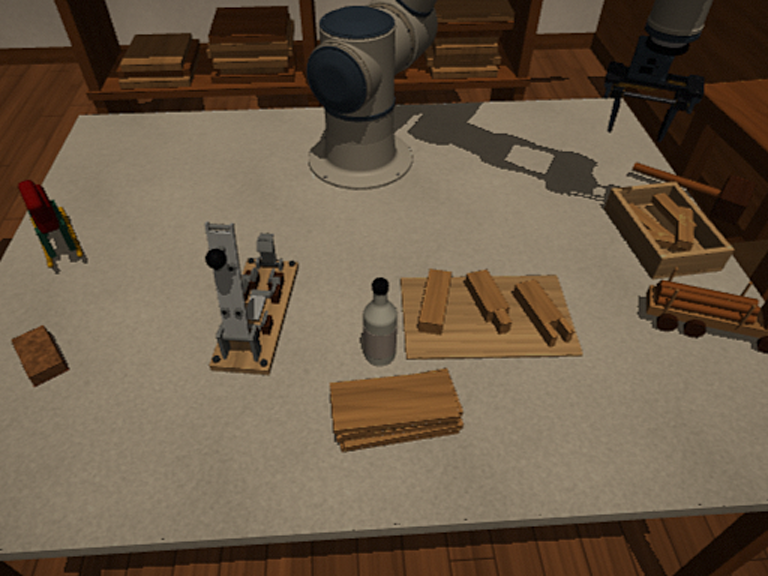

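View pics/side0.png

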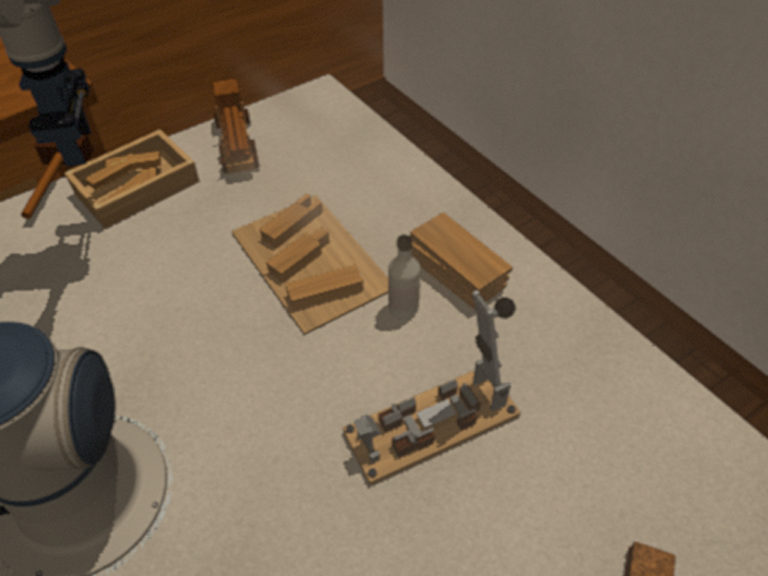

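The scene view shows three blanks on the board. The tongued one is the middle one, with its tongue end at about (503,325) in the enlarged picture. The jig's hinge is at (240,345) and its catch end at (268,250), with the leaf roughly upright and the knob at (215,258). In the side view the knob is at (505,307), and the base corners are at (343,433), (370,483) and (519,410).

```bash
python3 - <<'E'
from h import *
import pickle
D=pickle.load(open("d0.pkl","rb")); a,b=D["scene"],D["side"]
z=lambda *p:np.array(p)/1.5
print("knob",tri(a,z(215,258),b,z(505,307)).round(1))
for n,p in dict(A=(211,366),B=(269,371),C=(298,263)).items(): print("sc",n,onz(a,z(*p),18).round(1))
for n,p in dict(catL=(343,433),catR=(370,481),hR=(519,410)).items(): print("sd",n,onz(b,z(*p),18).round(1))
print("chassis sc rear/tongue tip top z41",[onz(a,z(*p),41).round(1) for p in((467,273),(484,270),(496,321),(510,317))])
print("side",[onz(b,z(*p),41).round(1) for p in((268,265),(278,275),(327,231),(318,229))])
E
```

```text
knob [ 644.8 -246.4  257.6]
sc A [ 669.2 -299.4   18. ]
sc B [ 687.2 -194.2   18. ]
sc C [ 408.5 -149.6   18. ]
sd catL [ 398.5 -162.6   18. ]
sd catR [ 387.1 -258.7   18. ]
sd hR [ 666.2 -300.5   18. ]
chassis sc rear/tongue tip top z41 [array([484.9, 196. ,  41. ]), array([478.5, 232.1,  41. ]), array([615.9, 228.6,  41. ]), array([607.7, 257. ,  41. ])]
side [array([474.5, 226.1,  41. ]), array([477.4, 191. ,  41. ]), array([621.1, 238.5,  41. ]), array([609. , 254.6,  41. ])]
```

Careful with the scale: shifts go in units of 5 mm and turns go in units of 0.1 rad. That gives: -60 mm is -12, -40 mm is -8, -0.69 rad is -6.9.

Request:
hand_motion(ticks=[-8,-4,1,0,0,-1,80,-16,-8,2,0,0,-2,70,-24,-12,3,0,0,-3,70,-32,-16,4,0,0,-4,70,-40,-20,4,0,0,-5,70,-48,-24,6,0,0,-6,70,-56,-28,8,0,0,-6.9,70,-64,-32,8,0,0,-6.9,70,-71,-36,8,0,0,-6.9,70,-77,-39,8,0,0,-6.9,70], force=20)

```text
time_s: 0.98
ee_pos: [521.5, 237.2, 364.5]
eef_rot: [[-0.969, -0.248, -0.001], [-0.248, 0.969, -0.0], [0.001, -0.0, -1.0]]
contact_force: [1.2, 0.8, 0.8]
opening: 70.2
grip_force: 0.0
```

Request:
hand_motion(ticks=[0,0,0,0,0,0,70,0,0,0,0,0,0,70])

```text
time_s: 1.15
ee_pos: [521.9, 237.2, 364.6]
eef_rot: [[-0.97, -0.244, -0.0], [-0.244, 0.97, -0.0], [0.0, -0.0, -1.0]]
contact_force: [-0.2, 1.5, 0.9]
opening: 70.1
grip_force: 0.0
```

```bash
python3 - <<'E'
from h import *
import pickle
w=cam("wrist");pickle.dump(w,open("w1.pkl","wb"));cv2.imwrite("pics/w1.png",cv2.resize(w["im"],(768,576),interpolation=cv2.INTER_CUBIC))
E
```

```text
(no output)
```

View pics/w1.png

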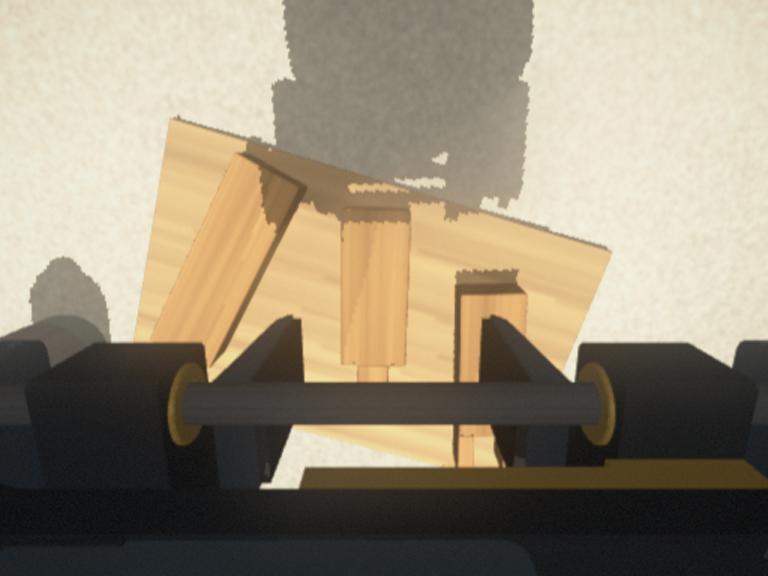

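Wrist view: the chassis body lies between the left edge at u≈342 and the right edge at u≈408. Its rear end is at v≈208–222 and its shoulders at v≈365. The plain blank is to the left and the fork blank to the right, near (490,290).

```bash
python3 - <<'E'
from h import *
import pickle
w=pickle.load(open("w1.pkl","rb"));s=bot.observe();R=np.array(s["eef_rot"]);p=np.array(s["ee_pos"])
for n,q in dict(sl=(341,364),sr=(406,366),r1=(343,208),r2=(410,208),r3=(343,222),r4=(410,222),tl=(358,380),tr=(387,380),plain=(216,365),plain2=(305,187),fork=(459,292),fork2=(526,293)).items():
    P=onz(w,np.array(q)/1.5,41); print(n,P.round(1),(R.T@(P-p)).round(1))
E
```

```text
sl [590.7 217.9  41. ] [-62.6 -37.1 323.6]
sr [580.8 263.2  41. ] [-64.2   9.2 323.6]
r1 [483.3 195.3  41. ] [ 47.  -32.6 323.7]
r2 [472.6 237.6  41. ] [ 46.9  11.  323.7]
r3 [492.2 197.3  41. ] [ 37.9 -32.9 323.7]
r4 [481.4 239.9  41. ] [ 37.9  11.1 323.7]
tl [599.8 232.5  41. ] [-75.1 -25.2 323.6]
tr [594.7 252.7  41. ] [-75.1  -4.4 323.6]
plain [613.2 131.7  41. ] [ -63.3 -126.1  323.6]
plain2 [476.3 168.7  41. ] [ 60.4 -56.7 323.7]
fork [519.2 284.4  41. ] [ -9.7  45.  323.7]
fork2 [508.6 329.   41. ] [-10.4  90.7 323.7]
```

Scaled: 160 mm is 32, -12 mm is -2.4, 0.027 rad is 0.27.

Request:
hand_motion(ticks=[-1.6,-2.4,4,0,0,0.27,68,-1.6,-2.4,11,0,0,0.27,68,-1.6,-2.4,18,0,0,0.27,68,-1.6,-2.4,25,0,0,0.27,68,-1.6,-2.4,29,0,0,0.27,68,-1.6,-2.4,31,0,0,0.27,68,-1.6,-2.4,32,0,0,0.27,68,-1.6,-2.4,32,0,0,0.27,68], force=20)

```text
time_s: 1.87
ee_pos: [531.2, 230.2, 204.8]
eef_rot: [[-0.975, -0.222, -0.001], [-0.222, 0.975, -0.0], [0.001, 0.0, -1.0]]
contact_force: [-0.1, -0.4, 0.2]
opening: 68.2
grip_force: 0.0
```

Request:
hand_motion(ticks=[0,0,0,0,0,0,40,0,0,0,0,0,0,40,0,0,0,0,0,0,40,0,0,0,0,0,0,40,0,0,0,0,0,0,40,0,0,0,0,0,0,40], force=25)

```text
time_s: 2.37
ee_pos: [531.8, 229.6, 206.0]
eef_rot: [[-0.975, -0.221, 0.002], [-0.221, 0.975, 0.001], [-0.002, 0.0, -1.0]]
contact_force: [-1.3, -0.7, 10.5]
opening: 45.8
grip_force: 25.0
```

Scaled: -50 mm is -10, -20 mm is -4, 0.25 rad is 2.5.

Request:
hand_motion(ticks=[0,0,-3,0,0,0,40,0,0,-10,0,0,0,40,0,0,-18,0,0,0,40,0,0,-26,0,0,0,40,0,0,-34,0,0,0,40,0.4,-4,-41,0,0,0.5,40,0.8,-10,-45,0,0,1,40,1.6,-18,-45,0,0,1.5,40,2.4,-26,-45,0,0,2,40,3.2,-34,-45,0,0,2.5,40])

```text
time_s: 3.2
ee_pos: [553.1, 58.6, 430.9]
eef_rot: [[-1.0, 0.029, 0.002], [0.029, 1.0, -0.0], [-0.002, 0.0, -1.0]]
contact_force: [1.4, -0.5, -1.4]
opening: 45.9
grip_force: 25.0
```

Request:
hand_motion(ticks=[0.8,-8,0,0,0,0.5,40,1.6,-16,0,0,0,1,40,2.4,-24,0,0,0,1.3,40,3,-30,0,0,0,1.3,40,3,-32,0,0,0,1.3,40,3,-32,0,0,0,1.3,40,3,-32,0,0,0,1.3,40])

```text
time_s: 3.78
ee_pos: [534.1, -99.4, 430.1]
eef_rot: [[-0.988, 0.157, 0.0], [0.157, 0.988, 0.0], [-0.0, 0.0, -1.0]]
contact_force: [-0.0, -0.5, -1.6]
opening: 46.1
grip_force: 25.0
```

```bash
python3 - <<'E'
from h import *
import pickle
w=cam("wrist");pickle.dump(w,open("w2.pkl","wb"));cv2.imwrite("pics/w2.png",cv2.resize(w["im"],(768,576),interpolation=cv2.INTER_CUBIC))
E
```

```text
(no output)
```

View pics/w2.png

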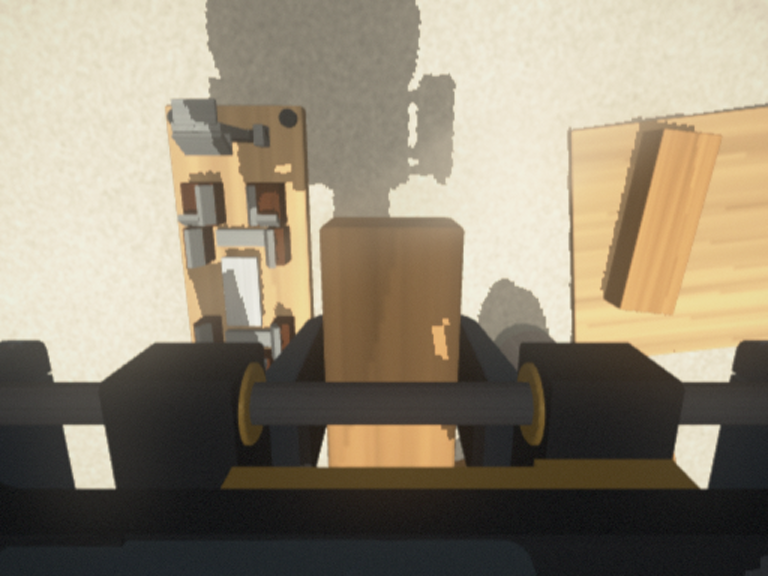

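The wrist view shows the jig's catch-end edge from (165,107) to (304,107) and its right edge down to (312,320). The ejector plate's left and right edges are at u≈222–226 and 258–262 from v≈256. The held blank's rear top edge runs from about (322,225) to (462,225).

```bash
python3 - <<'E'
from h import *
import pickle
w=pickle.load(open("w2.pkl","rb"));s=bot.observe();R=np.array(s["eef_rot"]);p=np.array(s["ee_pos"])
def g(q,z): P=onz(w,np.array(q)/1.5,z); return P.round(1)
for n,q,z in [("cL",(165,107),18),("cR",(304,107),18),("r2",(308,200),18),("r3",(312,320),18),("l2",(193,342),18),("screw",(288,117),18),("ejTL",(222,257),34),("ejTR",(257,256),34),("ejR",(261,320),34),("ejL",(229,325),34)]: print(n,g(q,z))
zt=p[2]-165.5
for q in [(322,228),(463,226),(321,220),(330,218),(462,222),(326,380),(460,380),(328,465),(455,465)]: print(q,(R.T@(g(q,zt)-p)).round(1))
# base top mask for a robust edge
E
python3 - <<'E'
import cv2,pickle
w=pickle.load(open("w2.pkl","rb"))["im"]
cv2.imwrite("pics/w2c.png",cv2.resize(w[55:235,95:320],None,fx=3.3,fy=3.3,interpolation=cv2.INTER_CUBIC))
E
```

```text
cL [ 387.6 -258.3   18. ]
cR [ 405. -149.   18.]
r2 [ 476.8 -160.6   18. ]
r3 [ 581.  -178.4   18. ]
l2 [ 584.6 -289.2   18. ]
screw [ 410.3 -163.1   18. ]
ejTL [ 510.6 -237.4   34. ]
ejTR [ 514.3 -208.5   34. ]
ejR [ 569.3 -218.    34. ]
ejL [ 569.4 -246.2   34. ]
(322, 228) [ 54.2 -22.5 165.5]
(463, 226) [ 54.7  22.1 165.5]
(321, 220) [ 56.7 -22.7 165.5]
(330, 218) [ 57.2 -19.8 165.5]
(462, 222) [ 56.   21.7 165.5]
(326, 380) [  1.7 -23.1 165.5]
(460, 380) [  1.7  23.2 165.5]
(328, 465) [-32.  -23.7 165.5]
(455, 465) [-32.   22.5 165.5]
```

View pics/w2c.png

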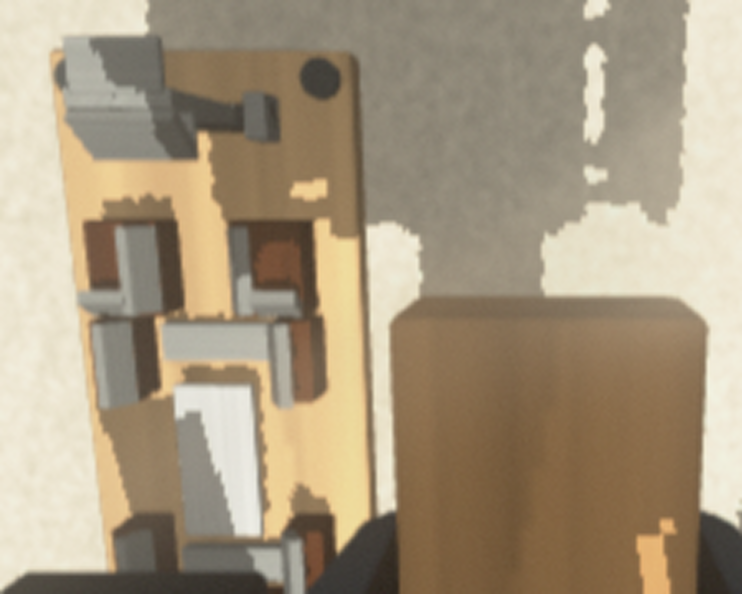

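Request:
hand_motion(ticks=[2,0,0,0,0,1.2,40,4,0,0,0,0,2.4,40,6,0,0,0,0,3.6,40,6,0,0,0,0,4.8,40,6,0,0,0,0,6,40,6,0,0,0,0,7.2,40,6,0,0,0,0,8.4,40,6,0,0,0,0,9.6,40,6,0,0,0,0,10.8,40,6,0,0,0,0,12,40])

```text
time_s: 4.67
ee_pos: [504.7, -93.1, 430.0]
eef_rot: [[-0.209, 0.978, -0.0], [0.978, 0.209, 0.0], [0.0, 0.0, -1.0]]
contact_force: [0.2, 0.6, -1.8]
opening: 45.5
grip_force: 25.0
```

Request:
hand_motion(ticks=[0,0,0,0,0,1.2,40,0,0,0,0,0,2.4,40,0,0,0,0,0,3.6,40,0,0,0,0,0,4.8,40,0,0,0,0,0,6,40,0,0,0,0,0,7.2,40,0,0,0,0,0,8.4,40,0,0,0,0,0,9.6,40,0,0,0,0,0,10.8,40,0,0,0,0,0,12,40])

```text
time_s: 5.5
ee_pos: [504.7, -93.1, 430.0]
eef_rot: [[0.836, 0.549, 0.0], [0.549, -0.836, 0.0], [0.0, -0.0, -1.0]]
contact_force: [0.8, -0.6, -1.4]
opening: 46.1
grip_force: 25.0
```

Request:
hand_motion(ticks=[0,0,0,0,0,1.2,40,0,0,0,0,0,2.4,40,0,0,0,0,0,3.6,40,0,0,0,0,0,4.8,40,0,0,0,0,0,6,40,0,0,0,0,0,7.2,40,0,0,0,0,0,7.38,40,0,0,0,0,0,7.38,40,0,0,0,0,0,7.38,40])

```text
time_s: 6.25
ee_pos: [504.7, -94.0, 430.0]
eef_rot: [[0.989, -0.148, -0.0], [-0.148, -0.989, 0.0], [-0.0, -0.0, -1.0]]
contact_force: [-0.4, 0.3, -1.8]
opening: 45.9
grip_force: 25.0
```

```bash
cat >> h.py <<'E'
J0=np.array([543.8,-227.8]);jx=np.array([-.987,.161]);jx/=np.linalg.norm(jx)
RT=np.array([[-jx[0],-jx[1],0],[-jx[1],jx[0],0],[0,0,-1.]]).T
def togo(x,y,z):
    "TCP target in jig frame -> tool shift and turn"
    s=bot.observe();R=np.array(s["eef_rot"]);p=np.array(s["ee_pos"])
    jy=np.array([-jx[1],jx[0]]);P=np.r_[J0+x*jx+y*jy,z]
    return (R.T@(P-p)).round(1),cv2.Rodrigues(R.T@RT)[0].ravel().round(3)
E
python3 -c "
from h import *
print(RT,togo(35,0,430),togo(0,0,430),bot.observe()['joint_pos'])"
```

```text
[[ 0.98695559 -0.16099276  0.        ]
 [-0.16099276 -0.98695559  0.        ]
 [ 0.          0.         -1.        ]] (array([ 23.5, 126.1,  -0. ]), array([-0.   ,  0.   ,  0.014])) (array([ 58.5, 126.6,  -0. ]), array([-0.   ,  0.   ,  0.014])) [-3.00455741e-01  3.10307277e-01  1.58117596e+00  7.77218143e-05
  1.25017546e+00  1.41848140e+00]
```

Request:
hand_motion(ticks=[0,7,0,0,0,0.14,40,1,15,0,0,0,0.14,40,2,22,0,0,0,0.14,40,4,25.2,0,0,0,0.14,40,7,25.2,0,0,0,0.14,40,10,25.2,0,0,0,0.14,40,13,25.2,0,0,0,0.14,40,15,25.2,0,0,0,0.14,40,17,25.2,0,0,0,0.14,40,19,25.2,0,0,0,0.14,40])

```text
time_s: 7.08
ee_pos: [579.7, -233.5, 429.8]
eef_rot: [[0.986, -0.164, -0.001], [-0.164, -0.986, 0.0], [-0.001, -0.0, -1.0]]
contact_force: [-2.3, -1.3, 0.5]
opening: 45.9
grip_force: 25.0
```

```bash
python3 -c "
from h import *
print(togo(-50,0,430))"
```

```text
(array([13.6,  0.2, -0.2]), array([-0.   ,  0.001, -0.003]))
```

Scaled: 14 mm is 2.8, 11 mm is 2.2.

Request:
hand_motion(ticks=[0.8,0,0,0,0,0,40,1.6,0,0,0,0,0,40,2.2,0,0,0,0,0,40,2.8,0,0,0,0,0,40,2.8,0,0,0,0,0,40])

```text
time_s: 7.5
ee_pos: [593.3, -236.0, 429.9]
eef_rot: [[0.986, -0.166, 0.0], [-0.166, -0.986, 0.0], [-0.0, -0.0, -1.0]]
contact_force: [0.5, 0.5, -2.3]
opening: 45.8
grip_force: 25.0
```

Request:
hand_motion(ticks=[-2,0,0,0,0,0,40,-6,0,0,0,0,0,40,-9,0,0,0,0,0,40,-10,0,0,0,0,0,40,-10,0,0,0,0,0,40,-10,0,0,0,0,0,40])

```text
time_s: 8.0
ee_pos: [544.1, -228.0, 430.3]
eef_rot: [[0.986, -0.167, 0.001], [-0.167, -0.986, -0.001], [0.001, 0.0, -1.0]]
contact_force: [0.7, 0.1, -1.3]
opening: 45.8
grip_force: 25.0
```

```bash
python3 -c "
from h import *
b=cam('side');a=cam('scene')
im=np.hstack([cv2.resize(b['im'][150:350,190:390],(400,400),interpolation=cv2.INTER_CUBIC),cv2.resize(a['im'][90:290,90:290],(400,400),interpolation=cv2.INTER_CUBIC)])
cv2.imwrite('pics/p3.png',im);print(togo(0,0,430))
import pickle;pickle.dump((a,b),open('d3.pkl','wb'))"
```

```text
(array([-0.7, -0.1,  0. ]), array([ 0.   , -0.001, -0.005]))
```

View pics/p3.png

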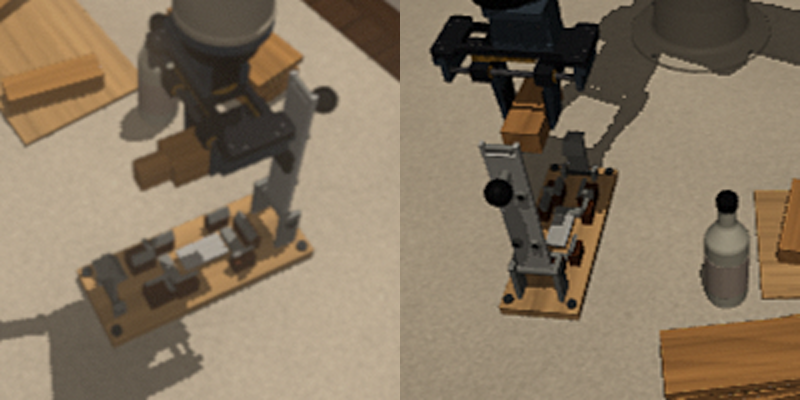

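The knob is now at (323,100) in the side crop and (499,193) in the scene crop, so the leaf is about upright. The blank is held above the nest with its tongue towards the catch.

```bash
python3 - <<'E'
from h import *
import pickle
a,b=pickle.load(open("d3.pkl","rb"))
k=tri(a,(139.5,186.5),b,(351.5,200)); x=(k[:2]-J0)@jx+105; print("knob",k.round(1),"theta",np.arctan2(k[2]-70,x)-np.arctan2(34,183))
w=cam("wrist");o=pickle.load(open("w2.pkl","rb"))
for c in(o,w):
    g=cv2.cvtColor(c["im"],cv2.COLOR_BGR2GRAY).astype(int)
    for u in(235,262,290): d=np.abs(np.diff(g[125:175,u])); print(u,125+np.argsort(d)[-3:],np.sort(d)[-3:],end=' | ')
    for v in(190,210,230): d=np.abs(np.diff(g[v,195:330])); print(v,195+np.argsort(d)[-4:],end=' | ')
    print()
cv2.imwrite("pics/w4.png",cv2.resize(w["im"],(768,576),interpolation=cv2.INTER_CUBIC))
E
```

```text
knob [ 685.  -251.7  250.7] theta 1.5953667076203324
235 [145 143 144] [ 8 14 15] | 262 [143 125 144] [31 37 53] | 290 [145 143 144] [13 26 49] | 190 [327 208 213 307] | 210 [211 208 317 206] | 230 [305 215 297 289] | 
235 [150 129 128] [17 21 35] | 262 [151 139 138] [17 18 19] | 290 [127 150 151] [10 16 21] | 190 [214 305 213 307] | 210 [214 306 308 211] | 230 [223 215 222 305] |
```

View pics/w4.png

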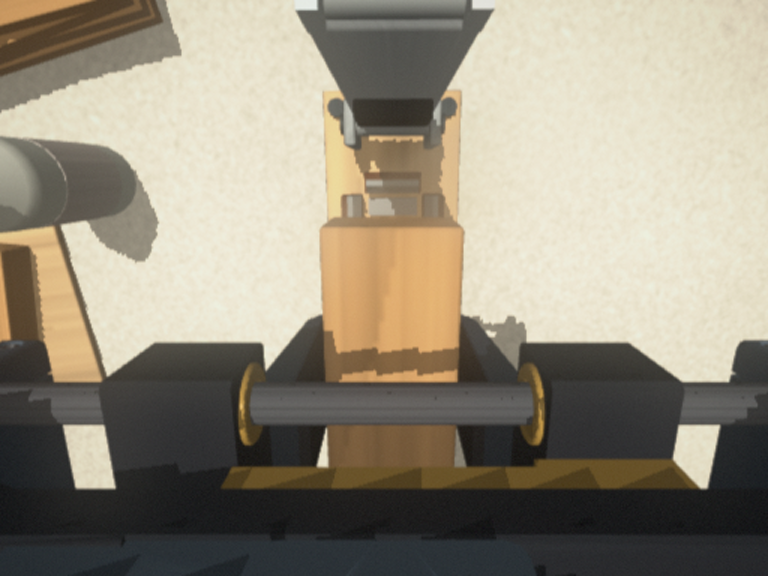

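The blank has not shifted in the fingers: its rear edge is still at v≈226 and it spans u 321–462. It is centred on the jig base, which spans u 323–461. The leaf is at about 1.6 rad, so the way is clear to go down.

Scaled: 100 mm is 20, -0.7 mm is -0.14, -0.005 rad is -0.05.

Request:
hand_motion(ticks=[-0.14,0,6,0,0,-0.05,40,-0.14,0,13,0,0,-0.05,40,-0.14,0,20,0,0,-0.05,40,-0.14,0,26,0,0,-0.05,40,-0.14,0,30,0,0,-0.05,40,-0.14,0,33,0,0,-0.05,40,-0.14,0,34,0,0,-0.05,40,-0.14,0,34,0,0,-0.05,40])

```text
time_s: 8.82
ee_pos: [543.3, -227.6, 258.7]
eef_rot: [[0.987, -0.161, -0.002], [-0.161, -0.987, 0.001], [-0.002, -0.001, -1.0]]
contact_force: [-0.2, -0.3, -0.4]
opening: 46.2
grip_force: 25.0
```

```bash
python3 -c "
from h import *
print(togo(0,0,231))"
```

```text
(array([ 0.6,  0.1, 27.7]), array([-0.001,  0.002, -0.   ]))
```

Request:
hand_motion(ticks=[0,0,1,0,0,0,40,0,0,1.8,0,0,0,40,0,0,2.6,0,0,0,40,0,0,3.4,0,0,0,40,0,0,3.8,0,0,0,40,0,0,3.8,0,0,0,40])

```text
time_s: 9.32
ee_pos: [543.0, -227.6, 240.6]
eef_rot: [[0.987, -0.161, -0.0], [-0.161, -0.987, 0.0], [-0.0, -0.0, -1.0]]
contact_force: [-0.1, 0.4, -0.9]
opening: 45.8
grip_force: 25.0
```

Request:
hand_motion(ticks=[0,0,0.4,0,0,0,40,0,0,0.8,0,0,0,40,0,0,1.2,0,0,0,40,0,0,1.6,0,0,0,40,0,0,1.6,0,0,0,40], force=10)

```text
time_s: 9.73
ee_pos: [543.0, -227.7, 232.6]
eef_rot: [[0.987, -0.161, -0.0], [-0.161, -0.987, 0.0], [-0.0, -0.0, -1.0]]
contact_force: [-1.3, -1.2, -2.7]
opening: 46.2
grip_force: 10.0
```

Request:
hand_motion(ticks=[0,0,0.2,0,0,0,40,0,0,0.4,0,0,0,40,0,0,0.4,0,0,0,40,0,0,0.4,0,0,0,40], force=8)

```text
time_s: 10.07
ee_pos: [543.1, -227.7, 231.1]
eef_rot: [[0.987, -0.162, 0.0], [-0.162, -0.987, -0.0], [0.0, 0.0, -1.0]]
contact_force: [-0.1, -1.3, 0.6]
opening: 45.8
grip_force: 8.0
```

Request:
hand_motion(ticks=[0,0,0,0,0,0,60,0,0,0,0,0,0,60,0,0,0,0,0,0,60,0,0,0,0,0,0,60,0,0,0,0,0,0,60,0,0,-2,0,0,0,60,0,0,-6,0,0,0,60,0,0,-12,0,0,0,60,0,0,-20,0,0,0,60,0,0,-28,0,0,0,60])

```text
time_s: 10.9
ee_pos: [542.6, -227.4, 372.9]
eef_rot: [[0.987, -0.162, -0.001], [-0.162, -0.987, 0.001], [-0.001, -0.0, -1.0]]
contact_force: [1.4, -0.8, 0.3]
opening: 60.2
grip_force: 0.0
```

Request:
hand_motion(ticks=[-4,0,-7,0,0,0,60,-9,0,-11,0,0,0,60,-12,0,-12,0,0,0,60,-12,0,-12,0,0,0,60,-12,0,-12,0,0,0,60])

```text
time_s: 11.32
ee_pos: [483.4, -217.8, 432.1]
eef_rot: [[0.987, -0.162, 0.001], [-0.162, -0.987, -0.001], [0.001, 0.001, -1.0]]
contact_force: [1.1, -1.1, 0.3]
opening: 59.9
grip_force: 0.0
```

```bash
python3 - <<'E'
from h import *
import pickle
w=cam("wrist");a=cam("scene");b=cam("side");pickle.dump((w,a,b),open("d5.pkl","wb"))
im=np.hstack([w["im"][:,60:460],cv2.resize(b["im"][170:330,220:370],(360,384),interpolation=cv2.INTER_CUBIC)]);cv2.imwrite("pics/p5.png",im)
E
```

```text
(no output)
```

View pics/p5.png

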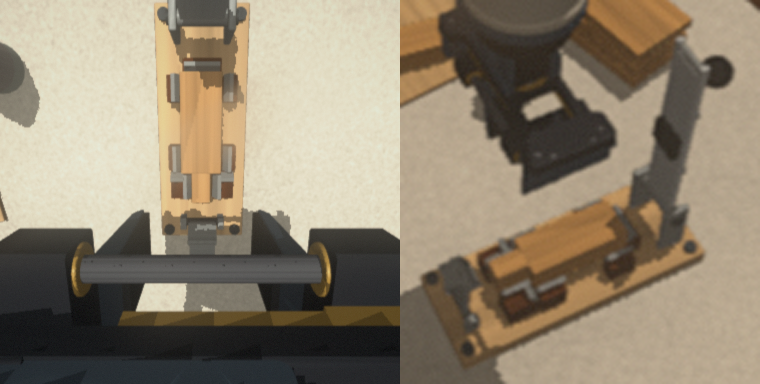

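The blank lies in the nest with its tongue in the slot at (202,190) in the left panel, between the guide blocks and parallel to the jig. The side panel shows it level and free of the fingers. Next I check its position in numbers and work out the way to the knob.

```bash
python3 - <<'E'
from h import *
import pickle
w,a,b=pickle.load(open("d5.pkl","rb"));jy=np.array([-jx[1],jx[0]])
for q in((181,72),(222,72),(195,203),(210,203),(181,172),(221,172)):
    P=onz(w,(q[0]+60,q[1]),66)[:2]-J0; print(q,(P@jx).round(1),(P@jy).round(1))
print(togo(-143.5,0,507),togo(-143.5,0,424))
E
```

```text
(181, 72) -52.6 -20.4
(222, 72) -52.6 22.9
(195, 203) 91.5 -6.3
(210, 203) 91.5 11.3
(181, 172) 54.5 -22.1
(221, 172) 54.5 23.6
(array([203.7,   0. , -76.6]), array([-0.   ,  0.001, -0.   ])) (array([203.7,   0. ,   6.4]), array([-0.   ,  0.001, -0.   ]))
```

Request:
hand_motion(ticks=[0,0,-7,0,0,0,60,2,0,-14,0,0,0,60,8,0,-15,0,0,0,60,15,0,-15,0,0,0,60,22,0,-15,0,0,0,60,29,0,-15,0,0,0,60,36,0,-15,0,0,0,60,40,0,-15,0,0,0,60,40.8,0,-15,0,0,0,60,40.8,0,-15,0,0,0,60])

```text
time_s: 12.3
ee_pos: [686.7, -250.9, 503.7]
eef_rot: [[0.987, -0.161, -0.002], [-0.161, -0.987, 0.001], [-0.002, -0.001, -1.0]]
contact_force: [-0.5, -0.6, 0.4]
opening: 60.1
grip_force: 0.0
```

```bash
python3 -c "
from h import *
print(togo(-143.5,0,424))"
```

```text
(array([-1.1,  0.3, 79.7]), array([-0.001,  0.002,  0.   ]))
```

Request:
hand_motion(ticks=[0,0,5,0,0,0,60,0,0,10,0,0,0,60,0,0,14,0,0,0,60,0,0,16,0,0,0,60,0,0,16,0,0,0,60,0,0,16,0,0,0,20,0,0,16,0,0,0,20,0,0,16,0,0,0,20,0,0,16,0,0,0,20,0,0,16,0,0,0,20], force=15)

```text
time_s: 13.13
ee_pos: [685.1, -251.7, 427.0]
eef_rot: [[0.987, -0.162, 0.001], [-0.162, -0.987, -0.003], [0.002, 0.002, -1.0]]
contact_force: [-0.9, -5.1, 3.1]
opening: 30.5
grip_force: 15.0
```

Careful with the scale: shifts go in units of 5 mm and turns go in units of 0.1 rad. That gives: -33 mm is -6.6, -3.9 mm is -0.78.

Request:
hand_motion(ticks=[-1.8,0,-0.3,0,0,0,20,-3.6,0,-0.54,0,0,0,20,-6.6,0,-0.78,0,0,0,20,-6.6,0,-0.78,0,0,0,20], force=25)

```text
time_s: 13.47
ee_pos: [651.1, -246.2, 431.2]
eef_rot: [[0.987, -0.162, 0.001], [-0.162, -0.987, -0.002], [0.001, 0.002, -1.0]]
contact_force: [-4.2, -6.7, 3.6]
opening: 30.5
grip_force: 25.0
```

Request:
hand_motion(ticks=[-3.6,0,0.2,0,0,0,20,-7.4,0,0.52,0,0,0,20,-11,0,1.4,0,0,0,20,-14.6,0,2.5,0,0,0,20,-14.6,0,2.5,0,0,0,20])

```text
time_s: 13.88
ee_pos: [578.0, -234.2, 417.8]
eef_rot: [[0.987, -0.162, -0.001], [-0.162, -0.987, -0.002], [-0.001, 0.002, -1.0]]
contact_force: [-5.1, -7.7, 4.4]
opening: 30.6
grip_force: 25.0
```

```bash
python3 -c "
from h import *
s=bot.observe();p=np.array(s['ee_pos']);jy=np.array([-jx[1],jx[0]])
x=(p[:2]-J0)@jx+105;z=p[2]-172-70;print(x,(p[:2]-J0)@jy,z,np.hypot(x,z),'theta',np.arctan2(z,x)-.1837)
a=cam('scene');b=cam('side')
cv2.imwrite('pics/p6.png',np.hstack([cv2.resize(b['im'][150:350,190:390],(400,400),interpolation=cv2.INTER_CUBIC),cv2.resize(a['im'][90:290,90:290],(400,400),interpolation=cv2.INTER_CUBIC)]))"
```

```text
70.25380629962461 0.824430765039385 175.76807694663682 189.2881775840848 theta 1.0068520018862297
```

View pics/p6.png

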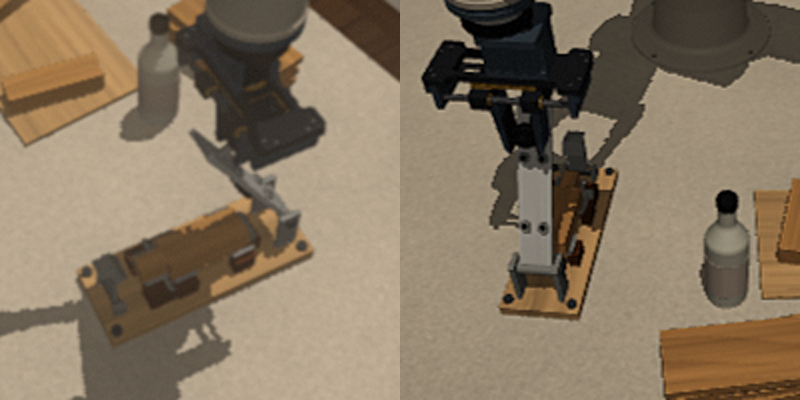

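The leaf follows the gripper and is now at about 1.0 rad. The blank stays put and the knob is still between the pads.

Scaled: -104 mm is -20.8, 101 mm is 20.2.

Request:
hand_motion(ticks=[-3.4,0,1.52,0,0,0,20,-6.62,0,3.38,0,0,0,20,-9.66,0,5.54,0,0,0,20,-12.46,0,8,0,0,0,20,-14.98,0,10.72,0,0,0,20,-17.24,0,13.68,0,0,0,20,-19.18,0,16.86,0,0,0,20,-20.8,0,20.2,0,0,0,20,-20.8,0,20.2,0,0,0,20])

```text
time_s: 14.73
ee_pos: [476.6, -217.7, 314.7]
eef_rot: [[0.987, -0.161, -0.001], [-0.161, -0.987, -0.002], [-0.001, 0.002, -1.0]]
contact_force: [-5.8, -12.0, -3.2]
opening: 30.6
grip_force: 25.0
```

```bash
python3 -c "
from h import *
s=bot.observe();p=np.array(s['ee_pos']);jy=np.array([-jx[1],jx[0]])
x=(p[:2]-J0)@jx+105;z=p[2]-172-70;print(x,(p[:2]-J0)@jy,z,np.hypot(x,z),'theta',np.arctan2(z,x)-.1837)"
```

```text
172.90447367327607 0.8477123421023145 72.71278861542771 187.57160404620015 theta 0.214384676098859
```

Request:
hand_motion(ticks=[-0.7,0.2,1.8,0,0,0,20,-1.28,0.2,3.5,0,0,0,20,-1.66,0.2,4.78,0,0,0,20,-1.9,0.2,5.6,0,0,0,20,-2.04,0.2,6.4,0,0,0,20,-2.2,0.2,7,0,0,0,20,-2.2,0.2,7,0,0,0,20], force=30)

```text
time_s: 15.32
ee_pos: [466.6, -216.4, 281.4]
eef_rot: [[0.987, -0.161, -0.0], [-0.161, -0.987, -0.001], [-0.0, 0.001, -1.0]]
contact_force: [-3.4, -4.1, -1.9]
opening: 30.3
grip_force: 30.0
```

Request:
hand_motion(ticks=[-0.06,0,0.4,0,0,0,20,-0.12,0,0.8,0,0,0,20,-0.12,0,1.2,0,0,0,20,-0.12,0,1.2,0,0,0,20])

```text
time_s: 15.65
ee_pos: [466.3, -216.3, 276.5]
eef_rot: [[0.987, -0.161, 0.001], [-0.161, -0.987, -0.001], [0.001, 0.001, -1.0]]
contact_force: [-7.8, -0.1, 19.3]
opening: 30.7
grip_force: 30.0
```

Scaled: 3 mm is 0.6, 1.5 mm is 0.3.

Request:
hand_motion(ticks=[0,0,0.3,0,0,0,20,0,0,0.6,0,0,0,20,0,0,0.6,0,0,0,20], force=40)

```text
time_s: 15.9
ee_pos: [466.7, -216.4, 274.6]
eef_rot: [[0.987, -0.161, 0.003], [-0.161, -0.987, -0.002], [0.003, 0.001, -1.0]]
contact_force: [-8.4, 4.2, 40.2]
opening: 29.8
grip_force: 40.0
```

Request:
hand_motion(ticks=[0,0,0.3,0,0,0,20,0,0,0.6,0,0,0,20,0,0,0.6,0,0,0,20])

```text
time_s: 16.15
ee_pos: [467.2, -216.4, 272.0]
eef_rot: [[0.987, -0.162, 0.004], [-0.161, -0.987, -0.002], [0.005, 0.002, -1.0]]
contact_force: [-4.4, 5.0, 43.1]
opening: 29.9
grip_force: 40.0
```

Request:
hand_motion(ticks=[0,0,-0.6,0,0,0,60,0,0,-0.8,0,0,0,60,0,0,-0.8,0,0,0,60,0,0,-0.8,0,0,0,60,0,0,-0.8,0,0,0,60,0,0,-8,0,0,0,60,0,0,-16,0,0,0,60,0,0,-24,0,0,0,60,0,0,-32,0,0,0,60,0,0,-32,0,0,0,60])

```text
time_s: 16.98
ee_pos: [467.4, -216.7, 436.2]
eef_rot: [[0.987, -0.161, 0.009], [-0.161, -0.987, -0.005], [0.009, 0.004, -1.0]]
contact_force: [0.9, -0.6, 1.7]
opening: 59.8
grip_force: 0.0
```

Request:
hand_motion(ticks=[0,-8,0,0,0,0,60,0,-16,0,0,0,0,60,0,-24,-4,0,0,0,60,0,-26,-4,0,0,0,60,0,-26,-4,0,0,0,60])

```text
time_s: 17.4
ee_pos: [487.6, -85.1, 450.0]
eef_rot: [[0.987, -0.159, 0.001], [-0.159, -0.987, 0.0], [0.001, -0.0, -1.0]]
contact_force: [0.1, 0.1, -0.5]
opening: 60.1
grip_force: 0.0
```

```bash
python3 - <<'E'
from h import *
import pickle
w=cam("wrist");a=cam("scene");b=cam("side");pickle.dump((w,a,b),open("d7.pkl","wb"))
f=lambda i,s:cv2.resize(i,s,interpolation=cv2.INTER_CUBIC)
top=np.hstack([f(b["im"][190:340,215:365],(400,400)),f(a["im"][140:260,120:240],(400,400))])
jy=np.array([-jx[1],jx[0]])
# predicted points for leaf shut
for n,x,z in(("knob",78,104),("leafend",119,74)):
    P=np.r_[J0+x*jx,z]; print(n,proj(a,P).round(1),proj(b,P).round(1),proj(w,P).round(1))
cv2.imwrite("pics/p7.png",np.vstack([top,f(w["im"][60:190,236:508],(800,200))[:200]]))
E
```

```text
knob [172.5 168.6] [263.1 271.8] [381.8 181.4]
leafend [177.1 166.8] [247.7 285.1] [368.9 209.1]
```

View pics/p7.png

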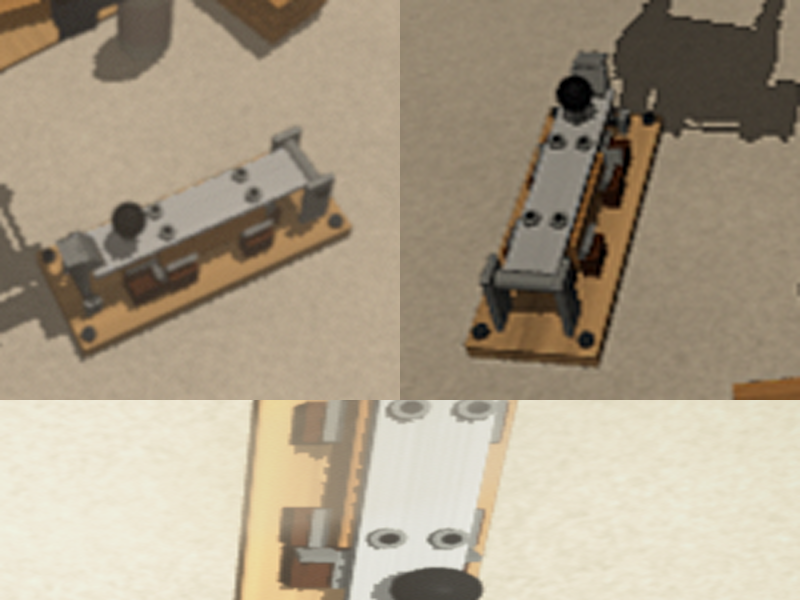

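The leaf lies shut over the blank. In the side crop the catch's head at (80,255) overlaps the leaf's end, and the knob at (128,220) is where a shut leaf predicts it. I confirm with a blob fit of the knob and by comparing the catch's image with the first pictures.

```bash
python3 - <<'E'
from h import *
import pickle
w,a,b=pickle.load(open("d7.pkl","rb"));o=pickle.load(open("d0.pkl","rb"));us=[]
for c,q in((a,(172.5,168.6)),(b,(263.1,271.8))):
    m=(c["im"].max(2)<45).astype(np.uint8);n,l,st,ce=cv2.connectedComponentsWithStats(m)
    i=min((i for i in range(1,n) if st[i,4]>30),key=lambda i:np.hypot(*(ce[i]-q)));x,y,ww,hh,ar=st[i];u=(x+(ww-1)/2,y+(hh-1)/2);us.append(u);print(u,ww,hh,ar)
k=tri(a,us[0],b,us[1]);x=(k[:2]-J0)@jx+105;print(k.round(1),"theta",np.arctan2(k[2]-70,x)-.1837)
# catch shift: match upper outer part of catch, old vs new
for n,c in(("scene",a),("side",b)):
    p0=proj(c,np.r_[J0+135*jx,96]).round().astype(int);t=o[n]["im"][p0[1]-4:p0[1]+5,p0[0]-5:p0[0]+6]
    s=c["im"][p0[1]-12:p0[1]+13,p0[0]-13:p0[0]+14];r=cv2.matchTemplate(s,t,cv2.TM_CCOEFF_NORMED);v=cv2.minMaxLoc(r)
    q=proj(c,np.r_[J0+150*jx,95])-proj(c,np.r_[J0+135*jx,96]);print(n,"shift",np.array(v[3])-8,v[1],"shift per 15mm",q.round(1))
print(bot.observe()["time_s"])
E
```

```text
(np.float64(172.5), np.float64(169.5)) 12 14 104
(np.float64(247.0), np.float64(80.0)) 39 41 628
[665.6 -68.2 397.1] theta 1.355015959249844
scene shift [0 0] 0.9520848393440247 shift per 15mm [ 1.2 -3. ]
side shift [0 0] 0.8975216746330261 shift per 15mm [-5.8  2.8]
17.55
```

```bash
python3 - <<'E'
from h import *
import pickle
w,a,b=pickle.load(open("d7.pkl","rb"))
s=b["im"][262:284,252:275].max(2);m=(s<60).astype(np.uint8);n,l,st,ce=cv2.connectedComponentsWithStats(m)
print([(st[i].tolist(),(ce[i]+[252,262]).round(1).tolist()) for i in range(1,n) if st[i,4]>20])
for t in(0,.03,.06,.09):
    al=t+.1837;P=np.r_[J0+(-105+186.1*np.cos(al))*jx,70+186.1*np.sin(al)];print(t,proj(a,P).round(1),proj(b,P).round(1))
E
```

```text
[([6, 5, 11, 12, 93], [262.5, 272.5])]
0 [172.5 168.6] [263.1 271.8]
0.03 [172.1 167.5] [263.5 270.4]
0.06 [171.7 166.4] [264. 269.]
0.09 [171.3 165.3] [264.6 267.5]
```

```bash
python3 -c "
from rig import bot, cams
print(bot.sign_off())"
```

```text
the job is handed in; nothing more can be done
None
```

The chassis is in the nest, the leaf is shut over it and the catch looks sprung back upright; I handed the job in at about 17.6 s, with the last pictures agreeing, but sign-off returned no verdict.

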